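# Top up the candle tube to the black band

### The job

Top up the clear candle tube: put the two loose amber candles into it, one on top of the other and both lying flat with their wicks up, so that the stack reaches the black band round the tube. Leave the cream candle where it stands.

Things in the scene. Friction and masses are not known exactly. Their poses are not given: they have to be found in the camera images.
- tube: Clear upright tube, fixed. Origin: centre of the underside of its wooden foot (96 by 8 mm high); z up. Heights over it, mm: inner floor 12; flared mouth from 80 to the rim at 88; black band (90 mm wide) round it at 76-80. Bore 62 mm, at the rim 78 (84 outside). One amber candle already lies in it (top at 34), so two more bring the top to the band. Let go flat in the mouth, a candle lands flat.
- candle_a: Loose amber disc candle, 54 mm across, 22 mm high, about 45 g, aluminium strip near its foot, 5 mm wick on top (look only). Stands upright on the worktop. Origin: centre of its underside, z up through the wick. Rigid and round: any yaw will do for the grasp.
- candle_b: The second loose amber candle, the same as candle_a in size and looks; either may go in first.
- cream_candle: A cream-white candle of the same shape and size (54 mm across, 22 mm high) standing on the worktop near the amber ones; origin: centre of its underside. It is to stay where it is.
Things that resemble listed ones, but are neither listed nor needed, are in the scene too. What is shaped like the candle_b but blue or purple is not meant.

How it is judged:
On the way:
1. one amber candle lies flat on the candle that was already in the tube (((z of candle_a in the frame of tube between 0.028 and 0.04 m and horizontal distance between candle_a and tube below 0.015 m and angle between candle_a's own z axis and vertical below 0.2 rad and linear speed of candle_a below 0.03 m/s) or (z of candle_b in the frame of tube between 0.028 and 0.04 m and horizontal distance between candle_b and tube below 0.015 m and angle between candle_b's own z axis and vertical below 0.2 rad and linear speed of candle_b below 0.03 m/s))), for 0.2 s.
At the end, for the whole second after the job is handed in: Both amber candles rest in the tube, centres within 15 mm of its axis, wick up within 11 degrees, stacked on the one already there: undersides 34 and 56 mm above the tube's origin, within 6 mm, in either order. The cream candle is within 30 mm of its start (((z of candle_a in the frame of tube between 0.028 and 0.04 m and horizontal distance between each of candle_a, candle_b and tube below 0.015 m and angle between each of candle_a, candle_b's own z axis and vertical below 0.2 rad and linear speed of each of candle_a, candle_b below 0.03 m/s and z of candle_b in the frame of tube between 0.05 and 0.062 m) or (z of candle_b in the frame of tube between 0.028 and 0.04 m and horizontal distance between each of candle_b, candle_a and tube below 0.015 m and angle between each of candle_b, candle_a's own z axis and vertical below 0.2 rad and linear speed of each of candle_b, candle_a below 0.03 m/s and z of candle_a in the frame of tube between 0.05 and 0.062 m)) and distance of cream_candle from where it was at the start of the episode below 0.03 m); the robot touches nothing.
It fails at once if the cream candle is moved by more than 30 mm (distance of cream_candle from where it was at the start of the episode above 0.03 m).
It also fails if it takes over 58 s, if anything falls off the work surface, if the arm or the gripper's body presses on something with over 40 N, if the wrist force passes 120 N, or if a joint passes its speed limit or range.

### The arm

A 7-joint arm with a two-finger parallel gripper is mounted at the origin on the work surface. World frame = base frame: x ahead of the robot, y to its left, z up, the work surface at z = 0. Lengths are in m, angles in rad, forces in N, time in s.
With the tool pointing down it reaches from about 0.425 to 0.925 m from the base axis. Payload 6.8 kg.
Tool frame: the origin (TCP) lies at the very end of the fingers, on their centre line; the grasp point (between the pads) lies 19 mm behind it; z points along the fingers, y is the line along which they close (so a half turn about z gives the same grasp; the last joint's range is limited). The gripper opens to 85 mm and grips with 20 to 120 N. Pads are 22 mm wide; open, the fingers measure 114 mm over their backs; the gripper's body (76 mm by 85 mm) begins 54 mm behind the grasp point. The pads swing forward as they close: fully open they stand 13 mm farther back than shut.
Start: joints at [1.225, 0.477, 0.022, 1.555, -0.011, 1.109, -0.083], TCP at [0.159, -0.656, 0.231] pointing down, gripper open.
Joint ranges: [-2.96, 2.96], [-0.34, 2.1], [-1.41, 1.46], [0.24, 2.44], [-1.37, 4.51], [0.17, 1.92], [-2.96, 2.96]. Speed limits (rad/s): [2.39, 2.39, 3.14, 3.14, 3.14, 3.14, 3.14].

### API

Orientations are given as a rotation vector (axis times angle).
In Python, from bench import get_obs, viewer, r gives the robot as it stands. The module is installed in compiled form; this text tells all that it offers.
- The arm moves only by the tool play_rows, never from a script. Its argument "commands" is a list that holds one entry, the list of rows, each a list of 5 numbers: the gripper's target within -1 to 1 (shut at 1, half-way at 0, fully open at -1), then the shift along the tool's x, y, z scaled (see below), then the turn about the tool's z scaled (see below). A call has 1 to 12 rows; each row is the pose to reach, as a shift and turn from the pose commanded when the call began, along the tool's axes at that moment; what a row does not reach only later rows make up. The controller multiplies each number of a shift by 0.2 m and each number of a turn by pi/2 rad. A row lasts 1/12 s, in which the tool goes at most 41.7 mm and 7.16 degrees, less where a joint would pass 70% of its speed; a pose out of reach is approached as far as the arm can. A call with a number of a shift or a turn outside -1 to 1 is refused whole. A call with a gripper value outside its range is refused whole. The fingers move at their own pace and stop on an object; "grip_force" is the grip in N (left out, the last holds). Time passes only in rows, so rows that repeat a pose let the fingers close. It gives the time, the measured TCP pose, the force, the opening and the grip force at its end, in the units of the state.
- get_obs(): the state, without advancing time (a new reading comes with each control period).
- viewer.grab_frame(name): name is "scene" or "side" or "wrist"; returns a dict with "pixels" (480x640x3 uint8, red, green, blue), "fovy" (degrees; the focal length in pixels is half the picture's height over the tangent of half this angle, whatever the lens; pixels are square), "cx", "cy" (the principal point, pixels), "distortion" ([k1, k2, p1, p2, k3] as OpenCV has them; the pictures are not rectified), "world_to_cam" (4x4, takes a point from world to camera coordinates); the wrist camera has in their place "hand_eye" (4x4, takes a point from camera to tool coordinates, whose origin is the TCP and whose axes are the flange's). Camera axes: x right, y up, looking along -z (the intrinsics and any distortion apply to the point x, -y, -z); pixel columns grow to the right and rows downward; lengths in m; the calibration is good to about 2 mm. A picture is of the moment at which its call begins: read the wrist's pose just before it. There is no depth.
- r.hand_in(): hands the job in; it is judged then, once.
Trained networks look in a picture, given as the dict that the camera call returned (one of the last four; its "shot" number tells which), for a name from the list of things; names that differ only in an ending like _2 or _b are one class to them, and where a whole thing is asked for, a point or a joint stands for the part that bears it (a point fixed in the world has none). Each returns a list of dicts, best first, with "score" (0 to 1); they miss things now and then, are a little off and sometimes report something else, mostly with a low value. They report only what shows in the picture. A call takes as long as a camera call. They do not tell look-alikes from the thing itself.
- viewer.trace(picture, thing): "pixels" (480x640 bool, what is visible of it) and "rect" ([left, top, right, bottom] in pixels, round what is visible of it).
The state is a dict: "clock": time; "joints": joint angles; "qvel": joint speeds; "tau": joint torques, N m; "tcp_pos": TCP position; "orientation": TCP orientation; "contact_force": force on the tool from outside, world axes, zero at the start; "moment": the same for the moment, N m; "grip_width": finger opening in m; "gripper_force": force on a finger pad.
Only numpy, scipy, OpenCV 4.12 (cv2) and the standard library are available. Lean on these libraries where they do the work, as an engineer would, in place of code of your own. Each camera call takes 0.05 s, during which the arm holds its last target. There are 200 camera calls.

## Working session

There is one attempt and no reset: what is moved stays moved. The work goes in short steps, Python scripts to look and compute and a tool call to move; the robot and the scene stay as the last step left them, time stands still between calls to the robot, and variables do not carry over. Pictures are saved under pics/ and viewed, at most 10 in all, crops included, and the job is handed in when it is done.

Besides the shell and the picture viewer there is one more tool, called after "Request:" as name(argument=value, ...) on one line, values as JSON. play_rows: Moves the arm, as the interface text tells. Shifts and turns lie within -1 to 1; 1 stands for 0.2 m of shift or pi/2 rad of turn. Its arguments: {"type":"object","properties":{"commands":{"type":"array","items":{"type":"array","items":{"type":"array","items":{"type":"number","minimum":-1,"maximum":1}}}},"grip_force":{"type":"number"}},"required":["commands"]}

```bash
mkdir -p pics; cat > h.py <<'E'
import numpy as np, cv2
from scipy.spatial.transform import Rotation as R
from bench import get_obs, viewer, r
def K(f):
    a=240/np.tan(np.radians(f["fovy"])/2); return np.array([[a,0,f["cx"]],[0,a,f["cy"]],[0,0,1]])
def w2c(f,o=None):
    if "world_to_cam" in f: return np.array(f["world_to_cam"])
    T=np.eye(4);T[:3,:3]=R.from_rotvec(o["orientation"]).as_matrix();T[:3,3]=o["tcp_pos"]
    return np.linalg.inv(T@np.array(f["hand_eye"]))
F=np.diag([1,-1,-1.])
def proj(f,P,o=None):
    M=w2c(f,o);A=F@M[:3,:3];t=F@M[:3,3]
    return cv2.projectPoints(np.asarray(P,float).reshape(-1,3),cv2.Rodrigues(A)[0],t,K(f),np.array(f["distortion"],float))[0].reshape(-1,2)
def onplane(f,uv,z,o=None):
    M=w2c(f,o);A=F@M[:3,:3];t=F@M[:3,3]
    u=cv2.undistortPoints(np.array(uv,float).reshape(-1,1,2),K(f),np.array(f["distortion"],float)).reshape(-1,2)
    d=np.c_[u,np.ones(len(u))]@A; c=-A.T@t
    return c+d*((z-c[2])/d[:,2])[:,None]
def cyl(x,y,z0,z1,rad,n=60):
    a=np.linspace(0,2*np.pi,n); return np.array([[x+rad*np.cos(t),y+rad*np.sin(t),z] for z in(z0,z1) for t in a])
E
python3 - <<'E'
from h import *
o=get_obs();print(o)
for n in("scene","side","wrist"):
    f=viewer.grab_frame(n);cv2.imwrite(f"pics/{n}0.png",f["pixels"][:,:,::-1])
    for th in("tube","candle_a","cream_candle"):
        for d in viewer.trace(f,th):
            m=d["pixels"];ys,xs=np.nonzero(m);c=[xs.mean(),ys.mean()]
            print(n,th,round(d["score"],2),np.round(d["rect"]),onplane(f,[c],.011 if th!="tube" else .04,o).round(3),np.median(f["pixels"][m],axis=0))
E
```

```text
{'clock': 0.0, 'joints': array([ 1.2248962 ,  0.4778318 ,  0.02232747,  1.55646386, -0.0114937 ,
        1.10928625, -0.08309206]), 'qvel': array([-0.00032202,  0.00063836,  0.00019744, -0.00066805,  0.00181033,
        0.00242934, -0.00190252]), 'tau': array([ 5.06067718e-04, -5.96454334e+01,  1.60783555e+00, -2.81194675e+01,
        1.24022673e-02,  9.36268450e-03, -2.46285578e-05]), 'tcp_pos': array([ 0.15885646, -0.65542649,  0.23029899]), 'orientation': array([-3.11759063e+00, -3.72506634e-01,  5.63262949e-04]), 'contact_force': array([-0.05004198,  0.59380217, -0.24023046]), 'moment': array([ 0.0300547 , -0.0110687 ,  0.00320649]), 'gripper_force': 0.0, 'grip_width': 0.08536391688419566}
scene tube 0.63 [437. 197. 493. 267.] [[0.585 0.257 0.04 ]] [116. 100.  95.]
scene candle_a 0.97 [280. 212. 304. 242.] [[ 0.565 -0.068  0.011]] [ 90.  32. 128.]
scene candle_a 0.97 [224. 218. 254. 244.] [[ 0.582 -0.17   0.011]] [ 12.  59. 164.]
scene candle_a 0.67 [188. 182. 217. 210.] [[ 0.488 -0.255  0.011]] [209. 125.   1.]
scene candle_a 0.67 [252. 255. 283. 283.] [[ 0.666 -0.107  0.011]] [216. 128.   0.]
scene cream_candle 0.95 [280. 172. 305. 196.] [[ 0.452 -0.07   0.011]] [213. 206. 176.]
side tube 0.59 [185. 313. 257. 408.] [[0.584 0.257 0.04 ]] [139. 119. 117.]
side candle_a 0.97 [389. 164. 422. 188.] [[ 0.486 -0.254  0.011]] [227. 144.  41.]
side candle_a 0.94 [330. 177. 360. 204.] [[ 0.579 -0.168  0.011]] [ 41.  77. 179.]
side candle_a 0.8 [314. 210. 347. 243.] [[ 0.563 -0.067  0.011]] [106.  53. 146.]
side candle_a 0.79 [274. 181. 306. 211.] [[ 0.663 -0.106  0.011]] [228. 146.  43.]
side cream_candle 0.97 [376. 231. 406. 261.] [[ 0.448 -0.069  0.011]] [229. 223. 200.]
```

View pics/scene0.png

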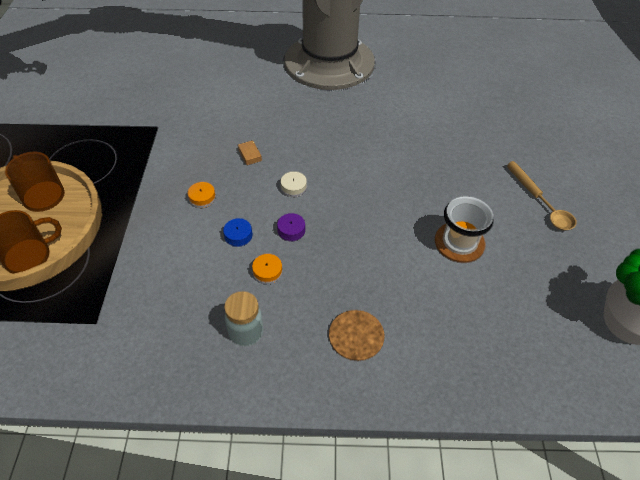

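View pics/side0.png

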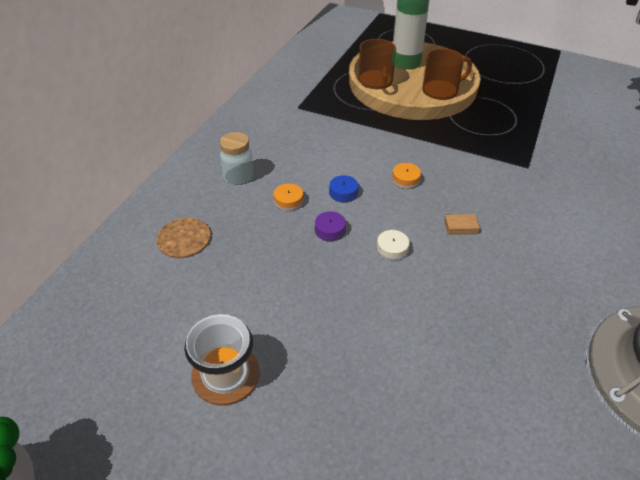

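```bash
cat >> h.py <<'E'
from scipy.optimize import least_squares
def hullc(f,P,o=None):
    m=np.zeros((480,640),np.uint8);p=proj(f,P,o)
    h=cv2.convexHull(p.astype(np.float32)).reshape(-1,2)
    M=cv2.moments(h.reshape(-1,1,2));return np.array([M["m10"]/M["m00"],M["m01"]/M["m00"]])
def cen(m): ys,xs=np.nonzero(m);return np.array([xs.mean(),ys.mean()])
def fit(fs,cs,x0,z0,z1,rad,os=None):
    os=os or [None]*len(fs)
    return least_squares(lambda q:np.concatenate([hullc(f,cyl(q[0],q[1],z0,z1,rad),o)-c for f,c,o in zip(fs,cs,os)]),x0,diff_step=1e-3)
E
python3 - <<'E'
from h import *
fs=[viewer.grab_frame(n) for n in("scene","side")]
tr=[viewer.trace(f,"candle_a") for f in fs]
for nm,x in(("A",(.664,-.106)),("B",(.487,-.254))):
    cs=[]
    for f,t in zip(fs,tr):
        p=proj(f,[[*x,.011]])[0]
        cs.append(cen(min((d["pixels"] for d in t),key=lambda m:np.linalg.norm(cen(m)-p))))
    s=fit(fs,cs,x,0,.022,.027);print(nm,s.x.round(4),s.fun.round(2))
    for f,c in zip(fs,cs):print(fit([f],[c],x,0,.022,.027).x.round(4))
# tube: band (dark pixels) outer hull
cs=[]
for f,b in zip(fs,([437,190,500,270],[178,308,262,412])):
    g=f["pixels"].max(2)<45; m=np.zeros_like(g);m[b[1]:b[3],b[0]:b[2]]=g[b[1]:b[3],b[0]:b[2]]
    n,l,st,_=cv2.connectedComponentsWithStats(m.astype(np.uint8));m=l==1+st[1:,4].argmax()
    ys,xs=np.nonzero(m);print("band",m.sum(),xs.min(),xs.max(),ys.min(),ys.max())
    P=proj(f,cyl(.585,.257,.076,.080,.045));print("pred",P.min(0).round(),P.max(0).round())
    cs.append((xs.min(),xs.max(),ys.max()))
def e(q):
    out=[]
    for f,c in zip(fs,cs):
        P=proj(f,cyl(q[0],q[1],.076,.080,.045));out+=[P[:,0].min()-c[0],P[:,0].max()-c[1]-1,P[:,1].max()-c[2]-1]
    return np.array(out)
s=least_squares(e,(.585,.257),diff_step=1e-3);print("tube",s.x.round(4),s.fun.round(1))
for i,f in enumerate(fs):
    im=f["pixels"][:,:,::-1].copy()
    for z,rd in((0,.048),(.078,.045),(.088,.042)):
        for p in proj(f,cyl(*s.x,z,z,rd)):im[int(p[1]),int(p[0])]=(0,255,0)
    u,v=proj(f,[[*s.x,.05]])[0].astype(int);cv2.imwrite(f"pics/t{i}.png",cv2.resize(im[v-60:v+60,u-60:u+60],(400,400)))
cv2.imwrite("pics/t.png",np.hstack([cv2.imread("pics/t0.png"),cv2.imread("pics/t1.png")]))
o=get_obs();Rm=R.from_rotvec(o["orientation"]).as_matrix();print(o["clock"])
for x in((.664,-.106,.10),(.487,-.254,.1)):print(Rm.T@(np.array(x)-o["tcp_pos"])/.2)
E
```

```text
A [ 0.6645 -0.1064] [ 0.15 -0.44 -0.29 -0.44]
[ 0.6655 -0.1066]
[ 0.6635 -0.1056]
B [ 0.4867 -0.2546] [ 0.62 -0.25 -0.   -0.98]
[ 0.4874 -0.2557]
[ 0.4858 -0.2518]
band 255 444 492 206 235
pred [443. 197.] [494. 237.]
band 317 187 252 336 373
pred [183. 315.] [252. 375.]
tube [0.583  0.2559] [-1.4 -0.  -0.3 -1.9  1.1  0.7]
0.8
[ 3.10168678 -2.07806228  0.65650014]
[ 2.06725566 -1.56739874  0.65656491]
```

View pics/t.png

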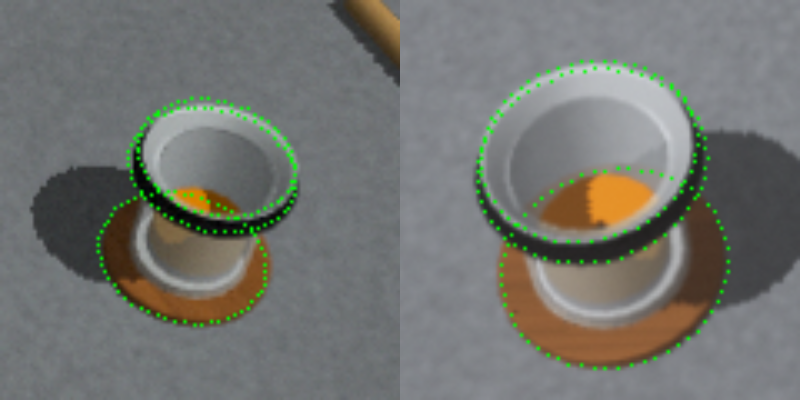

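Request:
play_rows(commands=[[[-1,0.15,-0.11,0,0],[-1,0.3,-0.23,0,0],[-1,0.45,-0.34,0,0],[-1,0.6,-0.45,0,0],[-1,0.75,-0.56,0,0],[-1,0.87,-0.65,0,0],[-1,1,-0.75,0,0],[-1,1,-0.75,0,0]]], grip_force=30)

```text
clock: 1.47
tcp_pos: [0.3238, -0.4572, 0.2316]
orientation: [-3.115, -0.387, -0.005]
contact_force: [1.0, 0.8, -0.1]
grip_width: 0.0854
gripper_force: 0.0
```

Request:
play_rows(commands=[[[-1,0.15,-0.11,0.05,0],[-1,0.3,-0.23,0.1,0],[-1,0.45,-0.34,0.15,0],[-1,0.6,-0.45,0.2,0],[-1,0.75,-0.56,0.25,0],[-1,0.87,-0.65,0.3,0],[-1,1,-0.75,0.35,0],[-1,1.07,-0.82,0.4,0],[-1,1.07,-0.82,0.4,0],[-1,1.07,-0.82,0.4,0]]])

```text
play_rows: Invalid argument: commands='[[[-1,0.15,-0.11,0.05,0],[-1,0.3,-0.23,0.1,0],[-1,0.45,-0.34,0.15,0],[-1,0.6,-0.45,0.2,0],[-1,0.75,-0.56,0.25,0],[-1,0.87,-0.65,0.3,0],[-1,1,-0.75,0.35,0],[-1,1.07,-0.82,0.4,0],[-1,1.07,-0.82,0.4,0],...(224 chars total, truncated) does not match type={"type": "array", "items": {"type": "array", "items": {"type": "array", "items": {"type": "number", "minimum": -1, "maximum": 1}}}}
```

```bash
cat > look.py <<'E'
from h import *
import sys
x0=(float(sys.argv[1]),float(sys.argv[2]));nm=sys.argv[3]
o=get_obs();f=viewer.grab_frame("wrist");cv2.imwrite(f"pics/{nm}.png",f["pixels"][:,:,::-1])
p=proj(f,[[*x0,.011]],o)[0];print(o["tcp_pos"].round(4),o["orientation"].round(3),o["clock"],p.round())
t=viewer.trace(f,"candle_a");print([(d["rect"],round(d["score"],2)) for d in t])
m=min((d["pixels"] for d in t),key=lambda m:np.linalg.norm(cen(m)-p))
s=fit([f],[cen(m)],x0,0,.022,.027,[o]);print(s.x.round(4),s.fun)
Rm=R.from_rotvec(o["orientation"]).as_matrix()
print("tool shift to TCP z=.006:",Rm.T@(np.array([*s.x,.006])-o["tcp_pos"])/.2)
E
python3 look.py .487 -.254 w1
```

```text
[ 0.3238 -0.4572  0.2316] [-3.115 -0.387 -0.005] 1.4667 [150.  -9.]
[([120.5, 0.0, 184.3, 23.8], 0.94)]
[ 0.4707 -0.2612] [5.63163837e-07 4.43635205e-07]
tool shift to TCP z=.006: [ 0.9485318  -0.76855263  1.13234061]
```

View pics/w1.png

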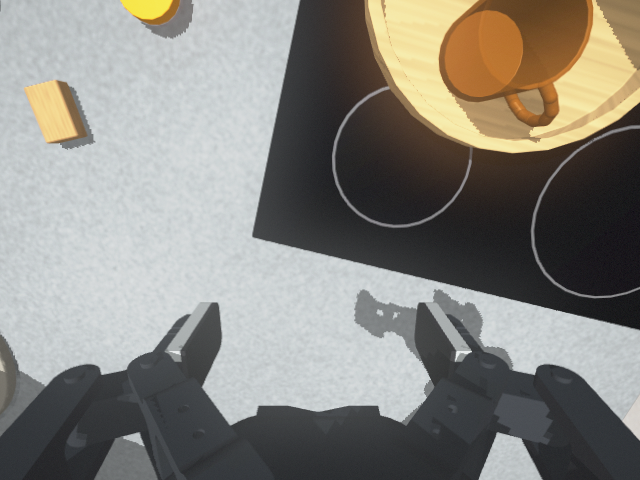

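Request:
play_rows(commands=[[[-1,0.12,-0.12,0.05,0],[-1,0.24,-0.24,0.1,0],[-1,0.36,-0.36,0.16,0],[-1,0.48,-0.48,0.22,0],[-1,0.58,-0.6,0.28,0],[-1,0.66,-0.7,0.34,0],[-1,0.7,-0.78,0.4,0],[-1,0.7,-0.78,0.4,0],[-1,0.7,-0.78,0.4,0]]])

```text
clock: 2.32
tcp_pos: [0.4168, -0.2791, 0.1509]
orientation: [-3.119, -0.373, 0.002]
contact_force: [-0.4, -0.4, 0.4]
grip_width: 0.0853
gripper_force: 0.0
```

```bash
python3 look.py .487 -.254 w2
```

```text
[ 0.4168 -0.2791  0.1509] [-3.119e+00 -3.730e-01  2.000e-03] 2.3167 [309. 141.]
[([194.7, 0.3, 258.9, 24.9], 0.84), ([63.3, 0.1, 119.7, 13.6], 0.78), ([274.5, 101.8, 343.4, 174.6], 0.72)]
[ 0.4877 -0.2535] [-6.65141215e-07 -9.42794458e-07]
tool shift to TCP z=.006: [ 0.37579564 -0.04042232  0.72394295]
```

Request:
play_rows(commands=[[[-1,0.12,-0.02,0.1,0],[-1,0.25,-0.03,0.2,0],[-1,0.34,-0.04,0.3,0],[-1,0.375,-0.04,0.4,0],[-1,0.375,-0.04,0.5,0],[-1,0.375,-0.04,0.6,0],[-1,0.375,-0.04,0.68,0],[-1,0.375,-0.04,0.72,0],[-1,0.375,-0.04,0.72,0],[-1,0.375,-0.04,0.72,0]]])

```text
clock: 3.25
tcp_pos: [0.4884, -0.2545, 0.0077]
orientation: [3.119, 0.37, 0.0]
contact_force: [1.1, 0.3, 0.4]
grip_width: 0.0855
gripper_force: 0.0
```

Request:
play_rows(commands=[[[1,0,0,0,0],[1,0,0,0,0],[1,0,0,0,0],[1,0,0,0,0],[1,0,0,0,0],[1,0,0,0,0],[1,0,0,0,0],[1,0,0,0,0],[1,0,0,0,0],[1,0,0,0,0]]], grip_force=40)

```text
clock: 4.08
tcp_pos: [0.4891, -0.2537, 0.0088]
orientation: [3.118, 0.372, 0.002]
contact_force: [-1.2, 0.5, 7.0]
grip_width: 0.0521
gripper_force: 40.4
```

Request:
play_rows(commands=[[[1,0,0,-0.06,0],[1,0,0,-0.15,0],[1,0,0,-0.3,0],[1,0,0,-0.45,0],[1,0,0,-0.6,0],[1,0,0,-0.75,0],[1,0,0,-0.8,0],[1,0,0,-0.8,0]]])

```text
clock: 4.75
tcp_pos: [0.4903, -0.2539, 0.1712]
orientation: [3.116, 0.372, 0.009]
contact_force: [0.2, -0.8, -0.6]
grip_width: 0.0519
gripper_force: 42.1
```

```bash
python3 - <<'E'
from h import *
o=get_obs();print(o["tcp_pos"],o["grip_width"],o["contact_force"])
ims=[]
for n in("wrist","side","scene"):
    f=viewer.grab_frame(n)
    u,v=proj(f,[o["tcp_pos"]],o)[0].astype(int);h=50 if n!="wrist" else 160;print(n,u,v)
    u=np.clip(u,h,640-h);v=np.clip(v,h,480-h)
    ims.append(cv2.resize(f["pixels"][v-h:v+h,u-h:u+h,::-1],(266,266)))
cv2.imwrite("pics/g1.png",np.hstack(ims))
Rm=R.from_rotvec(o["orientation"]).as_matrix();print(Rm.T@(np.array([.583,.256,.17])-o["tcp_pos"])/.2)
E
```

```text
[ 0.49027299 -0.25388578  0.17118355] 0.051861900418753513 [ 0.23642623 -0.78387568 -0.64251991]
wrist 318 306
side 413 103
scene 188 135
[ 1.05072127e+00 -2.36866262e+00  1.56278057e-03]
```

View pics/g1.png

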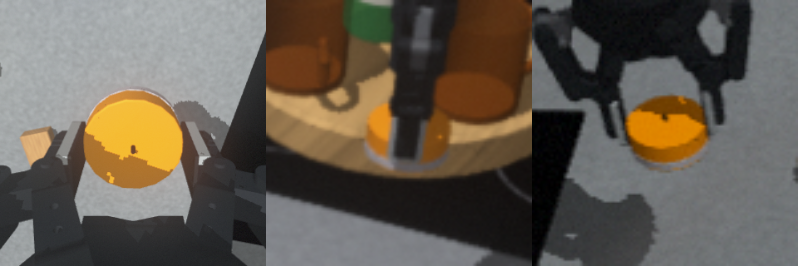

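Request:
play_rows(commands=[[[1,0.03,-0.06,0,0],[1,0.08,-0.18,0,0],[1,0.14,-0.32,0,0],[1,0.2,-0.46,0,0],[1,0.26,-0.6,0,0],[1,0.32,-0.74,0,0],[1,0.38,-0.86,0,0],[1,0.42,-0.95,0,0],[1,0.44,-1,0,0]]])

```text
clock: 5.65
tcp_pos: [0.526, -0.0347, 0.1655]
orientation: [-3.117, -0.379, 0.005]
contact_force: [0.5, 0.7, -0.9]
grip_width: 0.0524
gripper_force: 42.1
```

Request:
play_rows(commands=[[[1,0.06,-0.14,0,0],[1,0.12,-0.28,0,0],[1,0.19,-0.42,0,0],[1,0.25,-0.56,0,0],[1,0.31,-0.7,0,0],[1,0.37,-0.84,0,0],[1,0.42,-0.94,0,0],[1,0.44,-1,0,0],[1,0.44,-1,0,0]]])

```text
clock: 6.4
tcp_pos: [0.5644, 0.1798, 0.1661]
orientation: [-3.118, -0.378, 0.003]
contact_force: [-0.7, 0.7, -0.2]
grip_width: 0.052
gripper_force: 42.1
```

```bash
cat > tgt.py <<'E'
from h import *
import sys
o=get_obs();Rm=R.from_rotvec(o["orientation"]).as_matrix();print(o["tcp_pos"].round(4),Rm[:,2].round(3),o["clock"]);print((Rm.T@(np.array([float(a) for a in sys.argv[1:4]])-o["tcp_pos"])/.2).round(3))
E
python3 tgt.py .583 .256 .13
```

```text
[0.5644 0.1798 0.1661] [-0.002  0.001 -1.   ] 6.4
[ 0.182 -0.348  0.181]
```

Request:
play_rows(commands=[[[1,0.05,-0.1,0.03,0],[1,0.1,-0.2,0.06,0],[1,0.15,-0.29,0.09,0],[1,0.18,-0.35,0.12,0],[1,0.18,-0.35,0.15,0],[1,0.18,-0.35,0.17,0],[1,0.18,-0.35,0.18,0],[1,0.18,-0.35,0.18,0],[1,0.18,-0.35,0.18,0]]])

```text
clock: 7.15
tcp_pos: [0.5839, 0.2519, 0.1313]
orientation: [3.119, 0.37, -0.0]
contact_force: [0.1, -0.2, -0.9]
grip_width: 0.0517
gripper_force: 42.1
```

```bash
python3 tgt.py .583 .256 .088; cat > over.py <<'E'
from h import *
import sys
o=get_obs();ims=[];z=o["tcp_pos"][2]-.0088
fs=[viewer.grab_frame(n) for n in("wrist","side","scene")]
for f,h in zip(fs,(200,60,60)):
    im=f["pixels"][:,:,::-1].copy()
    for x,y,za,zb,rd,c in((*o["tcp_pos"][:2],z,z+.022,.027,(255,0,255)),(.583,.256,.078,.088,.042,(0,255,0))):
        for p in proj(f,cyl(x,y,za,zb,rd),o):
            if 0<=p[0]<640 and 0<=p[1]<480: im[int(p[1]),int(p[0])]=c
    u,v=proj(f,[[.583,.256,.1]],o)[0].astype(int);u=np.clip(u,h,640-h);v=np.clip(v,h,480-h)
    ims.append(cv2.resize(im[v-h:v+h,u-h:u+h],(266,266) if h>60 else (266,266)))
cv2.imwrite(f"pics/{sys.argv[1]}.png",np.hstack(ims))
E
python3 over.py ov1
```

```text
[0.5839 0.2519 0.1313] [-0.    -0.001 -1.   ] 7.15
[ 0.    -0.021  0.217]
```

View pics/ov1.png

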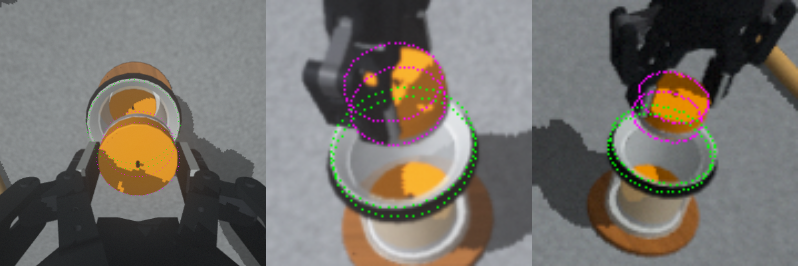

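Request:
play_rows(commands=[[[1,0,-0.02,0.03,0],[1,0,-0.02,0.07,0],[1,0,-0.02,0.11,0],[1,0,-0.02,0.15,0],[1,0,-0.02,0.18,0],[1,0,-0.02,0.2,0],[1,0,-0.02,0.21,0],[1,0,-0.02,0.21,0],[1,0,-0.02,0.21,0]]])

```text
clock: 8.05
tcp_pos: [0.5827, 0.2575, 0.0892]
orientation: [3.119, 0.373, -0.0]
contact_force: [-0.2, 0.2, -1.8]
grip_width: 0.0523
gripper_force: 42.2
```

```bash
python3 tgt.py .583 .256 .088;python3 over.py ov2
```

```text
[0.5827 0.2575 0.0892] [-0. -0. -1.] 8.05
[-0.     0.007  0.006]
```

View pics/ov2.png

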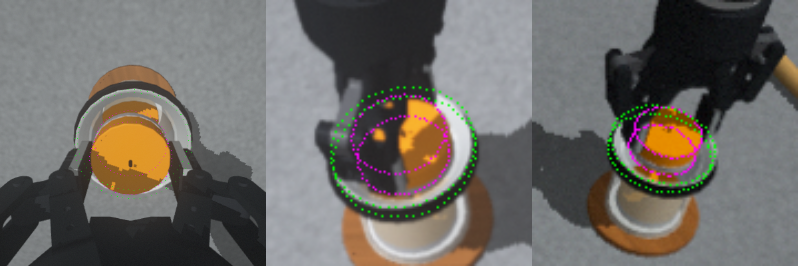

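Request:
play_rows(commands=[[[-1,0,0,0,0],[-1,0,0,0,0],[-1,0,0,0,0],[-1,0,0,0,0],[-1,0,0,0,0],[-1,0,0,-0.1,0],[-1,0,0,-0.25,0],[-1,0,0,-0.4,0],[-1,-0.1,0.1,-0.45,0],[-1,-0.2,0.2,-0.45,0],[-1,-0.3,0.3,-0.45,0],[-1,-0.4,0.4,-0.45,0]]])

```text
clock: 9.2
tcp_pos: [0.5232, 0.16, 0.1797]
orientation: [-3.119, -0.373, -0.001]
contact_force: [0.6, -1.7, 0.7]
grip_width: 0.0855
gripper_force: 0.0
```

```bash
cat > chk.py <<'E'
from h import *
import sys
o=get_obs();ims=[]
for n in("side","scene"):
    f=viewer.grab_frame(n);im=f["pixels"][:,:,::-1].copy();a=im.copy()
    for z in map(float,sys.argv[2:]):
        for p in proj(f,cyl(.583,.256,z,z,.027)): im[int(p[1]),int(p[0])]=(255,0,255)
    u,v=proj(f,[[.583,.256,.06]])[0].astype(int);h=55
    ims+=[cv2.resize(q[v-h:v+h,u-h:u+h],(200,200),interpolation=cv2.INTER_CUBIC) for q in(a,im)]
cv2.imwrite(f"pics/{sys.argv[1]}.png",cv2.resize(np.hstack(ims),(800,200)))
E
python3 chk.py r1 .056; python3 tgt.py .6645 -.1064 .11
```

```text
[0.522  0.1559 0.1791] [-0.002 -0.004 -1.   ] 9.3
[0.391 1.44  0.349]
```

View pics/r1.png

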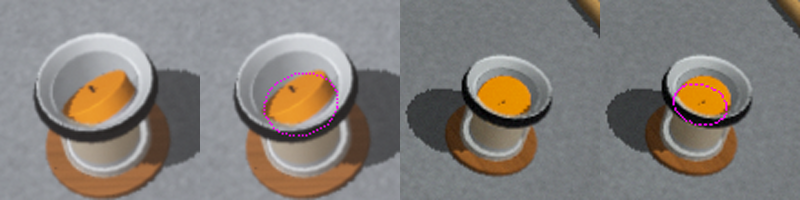

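```bash
python3 - <<'E'
from h import *
o=get_obs()
for n in("side","scene"):
    f=viewer.grab_frame(n);c=proj(f,[[.583,.256,.07],[.603,.256,.07],[.583,.276,.07],[.583,.256,.09]]);print(n,c.round(1).tolist())
    b=cv2.imread("pics/r1.png")
    u,v=proj(f,[[.583,.256,.06]])[0].astype(int);h=55
    q=cv2.resize(f["pixels"][v-h:v+h,u-h:u+h,::-1],(200,200),interpolation=cv2.INTER_CUBIC).astype(int)
    k=0 if n=="side" else 400;print("change",(abs(q-b[:,k:k+200]).max(2)>50).sum())
E
python3 tgt.py .571 .254 .15
```

```text
side [[220.5, 347.2], [207.5, 341.9], [212.6, 359.0], [218.6, 338.7]]
change 0
scene [[466.7, 218.4], [468.4, 226.9], [477.6, 218.7], [469.2, 211.2]]
change 0
[0.524  0.1604 0.1797] [ 0.001  0.    -1.   ] 9.4
[ 0.338 -0.4    0.149]
```

Request:
play_rows(commands=[[[1,0.1,-0.1,0,0],[1,0.2,-0.2,0,0],[1,0.3,-0.3,0,0],[1,0.34,-0.39,0,0],[1,0.34,-0.39,0.08,0],[1,0.34,-0.39,0.15,0],[1,0.34,-0.39,0.22,0],[1,0.34,-0.39,0.3,0],[1,0.34,-0.39,0.36,0],[1,0.34,-0.39,0.4,0],[1,0.34,-0.39,0.4,0],[1,0.34,-0.39,0.4,0]]], grip_force=20)

```text
clock: 10.4
tcp_pos: [0.5716, 0.2533, 0.0992]
orientation: [-3.119, -0.373, 0.001]
contact_force: [0.8, -0.1, 0.1]
grip_width: -0.0002
gripper_force: 0.0
```

```bash
python3 tgt.py .572 .252 .06
```

```text
[0.5716 0.2533 0.0992] [-0.  0. -1.] 10.4
[0.    0.007 0.196]
```

Press slowly.

Request:
play_rows(commands=[[[1,0,0,0.02,0],[1,0,0,0.04,0],[1,0,0,0.06,0],[1,0,0,0.08,0],[1,0,0,0.09,0],[1,0,0,0.1,0]]])

```text
clock: 10.9
tcp_pos: [0.5713, 0.2534, 0.0796]
orientation: [-3.119, -0.374, -0.0]
contact_force: [0.1, -0.4, 0.4]
grip_width: -0.0002
gripper_force: 0.0
```

Request:
play_rows(commands=[[[1,0,0,0.01,0],[1,0,0,0.02,0],[1,0,0,0.03,0],[1,0,0,0.04,0],[1,0,0,0.05,0],[1,0,0,0.05,0]]])

```text
clock: 11.4
tcp_pos: [0.5713, 0.2525, 0.0687]
orientation: [3.119, 0.372, -0.001]
contact_force: [-0.8, -0.3, -0.9]
grip_width: 0.0
gripper_force: 0.0
```

Request:
play_rows(commands=[[[1,0,0,0.01,0],[1,0,0,0.02,0],[1,0,0,0.03,0],[1,0,0,0.04,0],[1,0,0,0.05,0],[1,0,0,0.055,0],[1,0,0,0.055,0]]])

```text
clock: 11.98
tcp_pos: [0.5714, 0.2526, 0.058]
orientation: [3.119, 0.373, -0.001]
contact_force: [-0.6, -0.5, -0.1]
grip_width: 0.0002
gripper_force: 0.0
```

Request:
play_rows(commands=[[[1,0,0,-0.1,0],[1,0,0,-0.25,0],[1,0,0,-0.4,0],[1,-0.1,0.1,-0.55,0],[1,-0.2,0.2,-0.6,0],[-1,-0.35,0.35,-0.6,0],[-1,-0.4,0.5,-0.6,0],[-1,-0.4,0.5,-0.6,0]]])

```text
clock: 12.65
tcp_pos: [0.5164, 0.1289, 0.1784]
orientation: [3.116, 0.36, -0.002]
contact_force: [-0.1, -0.6, -0.4]
grip_width: 0.0356
gripper_force: 0.0
```

```bash
cat > tilt.py <<'E'
from h import *
# amber region in tube, compared with predictions for flat top at z
for n in("side","scene"):
    f=viewer.grab_frame(n);p=f["pixels"].astype(int)
    u,v=proj(f,[[.583,.256,.06]])[0].astype(int);h=40
    m=np.zeros((480,640),bool);q=p[v-h:v+h,u-h:u+h];m[v-h:v+h,u-h:u+h]=(q[...,0]-q[...,2]>110)&(q[...,1]>70)
    nn,l,st,ce=cv2.connectedComponentsWithStats(m.astype(np.uint8));i=1+st[1:,4].argmax();print(n,st[i],ce[i].round(1))
    for z in(.034,.056,.078):
        P=proj(f,cyl(.583,.256,z,z,.027));print("  pred",z,P.min(0).round(),P.max(0).round())
E
python3 tilt.py; python3 chk.py r2 .056; python3 tgt.py .6645 -.1064 .11
```

```text
side [207 339  33  25 631] [222.1 350.6]
  pred 0.034 [204. 345.] [243. 379.]
  pred 0.056 [202. 336.] [242. 371.]
  pred 0.078 [199. 327.] [240. 362.]
scene [453 213  23  17 282] [465.  220.4]
  pred 0.034 [448. 220.] [477. 242.]
  pred 0.056 [450. 212.] [480. 235.]
  pred 0.078 [453. 204.] [483. 227.]
[0.5177 0.1378 0.1786] [ 0.001  0.001 -1.   ] 12.85
[0.424 1.36  0.342]
```

View pics/r2.png

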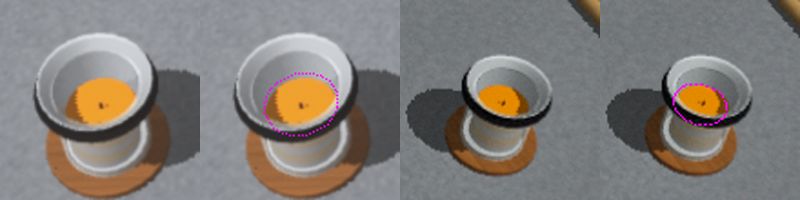

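Request:
play_rows(commands=[[[-1,0,0.1,0,0],[-1,0.02,0.24,0,0],[-1,0.03,0.38,0,0],[-1,0.04,0.52,0,0],[-1,0.05,0.66,0,0],[-1,0.06,0.8,0.05,0],[-1,0.07,0.92,0.1,0],[-1,0.07,1,0.13,0],[-1,0.07,1,0.13,0]]])

```text
clock: 13.6
tcp_pos: [0.5785, -0.0575, 0.1505]
orientation: [3.119, 0.367, -0.004]
contact_force: [-0.4, -0.2, -0.3]
grip_width: 0.085
gripper_force: 0.0
```

Request:
play_rows(commands=[[[-1,0,0.12,0,0],[-1,0,0.24,0,0],[-1,0,0.36,0,0],[-1,0,0.36,0,0],[-1,0,0.36,0,0]]])

```text
clock: 14.02
tcp_pos: [0.5958, -0.1236, 0.1523]
orientation: [-3.119, -0.372, -0.001]
contact_force: [-0.6, 1.5, -0.3]
grip_width: 0.0853
gripper_force: 0.0
```

```bash
python3 look.py .6645 -.1064 w3
```

```text
[ 0.5958 -0.1236  0.1523] [-3.119e+00 -3.720e-01 -1.000e-03] 14.0167 [318. 145.]
[([216.3, 212.2, 279.9, 279.1], 0.94), ([287.1, 106.8, 350.9, 176.5], 0.88), ([334.3, 225.9, 396.4, 287.5], 0.8)]
[ 0.6657 -0.1055] [-3.37781159e-07 -1.82023228e-07]
tool shift to TCP z=.006: [ 0.36068386 -0.0054374   0.73146279]
```

Request:
play_rows(commands=[[[-1,0.12,0,0.08,0],[-1,0.25,0,0.16,0],[-1,0.33,0,0.26,0],[-1,0.36,-0.005,0.36,0],[-1,0.36,-0.005,0.48,0],[-1,0.36,-0.005,0.6,0],[-1,0.36,-0.005,0.68,0],[-1,0.36,-0.005,0.725,0],[-1,0.36,-0.005,0.725,0],[-1,0.36,-0.005,0.725,0]]])

```text
clock: 14.95
tcp_pos: [0.6651, -0.105, 0.0076]
orientation: [-3.118, -0.375, -0.0]
contact_force: [0.5, 0.2, 0.4]
grip_width: 0.0859
gripper_force: 0.0
```

Request:
play_rows(commands=[[[1,0,0,0,0],[1,0,0,0,0],[1,0,0,0,0],[1,0,0,0,0],[1,0,0,0,0],[1,0,0,0,0],[1,0,0,0,0],[1,0,0,0,0],[1,0,0,0,0],[1,0,0,0,0]]], grip_force=40)

```text
clock: 15.78
tcp_pos: [0.6658, -0.1064, 0.0092]
orientation: [3.119, 0.372, 0.004]
contact_force: [-1.1, 1.3, 6.2]
grip_width: 0.0518
gripper_force: 41.0
```

Request:
play_rows(commands=[[[1,0,0,-0.06,0],[1,0,0,-0.15,0],[1,0,0,-0.3,0],[1,0,0,-0.45,0],[1,0,0,-0.6,0],[1,0,0,-0.75,0],[1,0,0,-0.8,0],[1,0,0,-0.8,0]]])

```text
clock: 16.45
tcp_pos: [0.6671, -0.1067, 0.1721]
orientation: [3.118, 0.372, 0.012]
contact_force: [-0.3, 0.1, -0.6]
grip_width: 0.0517
gripper_force: 41.9
```

```bash
python3 tgt.py .583 .256 .17
```

```text
[ 0.6671 -0.1067  0.1721] [ 0.008 -0.001 -1.   ] 16.45
[ 0.018 -1.862  0.006]
```

Request:
play_rows(commands=[[[1,0,-0.06,0,0],[1,0,-0.18,0,0],[1,0,-0.32,0,0],[1,0,-0.46,0,0],[1,0,-0.6,0,0],[1,0,-0.74,0,0],[1,0,-0.86,0,0],[1,0,-0.95,0,0],[1,0,-1,0,0],[1,0,-1,0,0],[1,0,-1,0,0]]])

```text
clock: 17.37
tcp_pos: [0.6169, 0.0877, 0.1661]
orientation: [3.119, 0.374, -0.003]
contact_force: [0.1, -0.8, 0.3]
grip_width: 0.0521
gripper_force: 41.9
```

```bash
python3 tgt.py .583 .256 .13
```

```text
[0.6169 0.0877 0.1661] [-0.002 -0.001 -1.   ] 17.3667
[ 0.035 -0.858  0.18 ]
```

Request:
play_rows(commands=[[[1,0.01,-0.12,0,0],[1,0.02,-0.26,0,0],[1,0.03,-0.4,0,0],[1,0.035,-0.54,0.02,0],[1,0.035,-0.68,0.05,0],[1,0.035,-0.78,0.09,0],[1,0.035,-0.84,0.13,0],[1,0.035,-0.86,0.17,0],[1,0.035,-0.86,0.18,0],[1,0.035,-0.86,0.18,0],[1,0.035,-0.86,0.18,0]]])

```text
clock: 18.28
tcp_pos: [0.585, 0.2542, 0.1311]
orientation: [3.119, 0.368, -0.0]
contact_force: [-0.5, -0.4, -1.0]
grip_width: 0.0521
gripper_force: 41.9
```

```bash
python3 - <<'E'
from h import *
o=get_obs();z=o["tcp_pos"][2]-.009
fs=[];cs=[];os=[]
for n in("wrist","scene"):
    f=viewer.grab_frame(n)
    p=proj(f,[[*o["tcp_pos"][:2],z+.011]],o)[0]
    hsv=cv2.cvtColor(f["pixels"],cv2.COLOR_RGB2HSV)
    m=cv2.inRange(hsv,(12,200,80),(24,255,255));nn,l,st,ce=cv2.connectedComponentsWithStats(m)
    i=1+np.argmin([np.linalg.norm(c-p)+(1e3 if s[4]<200 else 0) for c,s in zip(ce[1:],st[1:])]);print(n,p.round(),ce[i].round(1),st[i])
    # top face rim prediction
    P=proj(f,cyl(*o["tcp_pos"][:2],z,z+.022,.027),o);print("  pred box",P.min(0).round(),P.max(0).round(),"top",P[60:].min(0).round(),P[60:].max(0).round())
E
python3 tgt.py .583 .256 .0895
```

```text
wrist [319. 309.] [325.  303.4] [ 260  262  118   89 6815]
  pred box [257. 246.] [381. 373.] top [257. 263.] [381. 373.]
scene [474. 196.] [476.8 194.6] [462 181  30  27 581]
  pred box [457. 180.] [491. 212.] top [460. 180.] [491. 203.]
[0.585  0.255  0.1317] [ 0.001 -0.001 -1.   ] 18.3833
[-0.009 -0.007  0.211]
```

Request:
play_rows(commands=[[[1,-0.01,-0.005,0.03,0],[1,-0.01,-0.005,0.07,0],[1,-0.01,-0.005,0.11,0],[1,-0.01,-0.005,0.15,0],[1,-0.01,-0.005,0.18,0],[1,-0.01,-0.005,0.2,0],[1,-0.01,-0.005,0.212,0],[1,-0.01,-0.005,0.212,0],[1,-0.01,-0.005,0.212,0],[1,-0.01,-0.005,0.212,0]]])

```text
clock: 19.22
tcp_pos: [0.5818, 0.2573, 0.0891]
orientation: [-3.119, -0.373, -0.0]
contact_force: [0.6, 0.1, -0.4]
grip_width: 0.052
gripper_force: 42.1
```

Request:
play_rows(commands=[[[-0.45,0,0,0,0],[-0.45,0,0,0,0],[-0.45,0,0,0,0],[-0.45,0,0,0,0],[-0.45,0,0,0,0],[-0.45,0,0,-0.1,0],[-0.45,0,0,-0.25,0],[-0.45,0,0,-0.4,0],[-0.45,-0.1,0.1,-0.45,0],[-0.45,-0.2,0.2,-0.45,0],[-0.45,-0.3,0.3,-0.45,0],[-0.45,-0.4,0.4,-0.45,0]]])

```text
clock: 20.22
tcp_pos: [0.5223, 0.1598, 0.1792]
orientation: [-3.119, -0.373, -0.001]
contact_force: [0.1, -0.8, -0.4]
grip_width: 0.0618
gripper_force: 0.0
```

```bash
python3 tilt.py; python3 chk.py r3 .078; python3 tgt.py .583 .256 .1
```

```text
side [ 198  326   38   36 1033] [217.1 343.8]
  pred 0.034 [204. 345.] [243. 379.]
  pred 0.056 [202. 336.] [242. 371.]
  pred 0.078 [199. 327.] [240. 362.]
scene [454 201  31  28 659] [469.  214.9]
  pred 0.034 [448. 220.] [477. 242.]
  pred 0.056 [450. 212.] [480. 235.]
  pred 0.078 [453. 204.] [483. 227.]
[0.523  0.1602 0.1793] [ 0.001  0.    -1.   ] 20.4167
[ 0.403 -0.396  0.397]
```

View pics/r3.png

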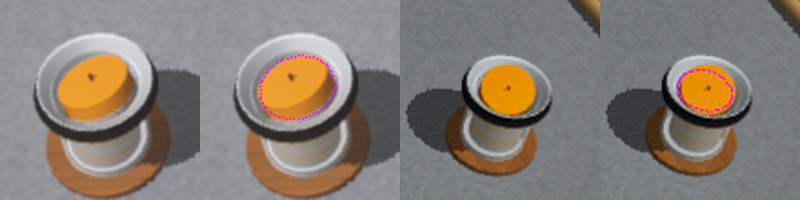

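Request:
play_rows(commands=[[[1,0.1,-0.1,0,0],[1,0.2,-0.2,0,0],[1,0.3,-0.3,0,0],[1,0.345,-0.39,0,0],[1,0.345,-0.39,0.08,0],[1,0.345,-0.39,0.15,0],[1,0.345,-0.39,0.22,0],[1,0.345,-0.39,0.28,0],[1,0.345,-0.39,0.33,0],[1,0.345,-0.39,0.35,0],[1,0.345,-0.39,0.35,0]]], grip_force=20)

```text
clock: 21.33
tcp_pos: [0.5711, 0.2528, 0.1078]
orientation: [3.119, 0.373, -0.003]
contact_force: [-0.0, 0.0, 0.1]
grip_width: 0.0001
gripper_force: 0.0
```

Request:
play_rows(commands=[[[1,0,0,0.02,0],[1,0,0,0.04,0],[1,0,0,0.06,0],[1,0,0,0.08,0],[1,0,0,0.1,0],[1,0,0,0.12,0],[1,0,0,0.135,0],[1,0,0,0.145,0],[1,0,0,0.145,0],[1,0,0,0.145,0]]])

```text
clock: 22.17
tcp_pos: [0.5716, 0.2527, 0.0798]
orientation: [3.119, 0.373, -0.0]
contact_force: [0.4, 0.4, 1.2]
grip_width: -0.0
gripper_force: 0.0
```

Request:
play_rows(commands=[[[1,0,0,-0.1,0],[1,0,0,-0.25,0],[1,0,0,-0.4,0],[1,-0.1,0.1,-0.5,0],[1,-0.2,0.2,-0.5,0],[1,-0.35,0.35,-0.5,0],[1,-0.4,0.5,-0.5,0],[1,-0.4,0.5,-0.5,0]]])

```text
clock: 22.83
tcp_pos: [0.5164, 0.129, 0.18]
orientation: [3.116, 0.36, -0.002]
contact_force: [0.0, -1.0, 0.7]
grip_width: -0.0004
gripper_force: 0.0
```

```bash
python3 tilt.py; python3 - <<'E'
from h import *
for n in("side","scene"):
    f=viewer.grab_frame(n)
    # IoU of amber with a model candle top+side for tilt hypotheses
    p=f["pixels"].astype(int);u,v=proj(f,[[.583,.256,.06]])[0].astype(int);h=40
    m=np.zeros((480,640),bool);q=p[v-h:v+h,u-h:u+h];m[v-h:v+h,u-h:u+h]=(q[...,0]-q[...,2]>110)&(q[...,1]>70)
    res=[]
    for ang in(0,.1,.2,.3,.4,.5):
        for az in np.arange(0,2*np.pi,np.pi/4):
            Rt=R.from_rotvec(ang*np.array([-np.sin(az),np.cos(az),0])).as_matrix()
            c=cyl(0,0,.009,.011,.027)@Rt.T
            for dz in(.056,.06,.064,.067,.07):
              for dx in(-.004,0,.004):
                for dy in(-.004,0,.004):
                  hu=cv2.convexHull(proj(f,c+[.583+dx,.256+dy,dz]).astype(np.float32)).astype(int)
                  k=np.zeros((480,640),np.uint8);cv2.fillConvexPoly(k,hu,1);k=k>0
                  res.append(((k&m).sum()/(k|m).sum(),ang,round(np.degrees(az)),dz,dx,dy))
    res.sort(reverse=True);print(n,[tuple(round(float(a),3) for a in x) for x in res[:6]]);print("flat",max(x for x in res if x[1]==0))
    d=viewer.trace(f,"cream_candle");print("cream",onplane(f,[cen(d[0]["pixels"])],.011).round(3) if d else None)
E
```

```text
side [ 201  329   40   35 1088] [220.  346.3]
  pred 0.034 [204. 345.] [243. 379.]
  pred 0.056 [202. 336.] [242. 371.]
  pred 0.078 [199. 327.] [240. 362.]
scene [454 205  30  24 543] [468.4 216.1]
  pred 0.034 [448. 220.] [477. 242.]
  pred 0.056 [450. 212.] [480. 235.]
  pred 0.078 [453. 204.] [483. 227.]
side [(0.951, 0.1, 315.0, 0.06, 0.0, 0.0), (0.927, 0.1, 0.0, 0.06, 0.0, 0.0), (0.927, 0.1, 0.0, 0.07, -0.004, 0.004), (0.927, 0.1, 270.0, 0.06, 0.0, 0.0), (0.921, 0.2, 0.0, 0.056, 0.0, -0.004), (0.918, 0.2, 0.0, 0.064, -0.004, 0.0)]
flat (np.float64(0.9049621530698065), 0, 315, 0.056, 0.004, -0.004)
cream [[ 0.449 -0.068  0.011]]
scene [(0.952, 0.1, 90.0, 0.06, -0.004, 0.004), (0.942, 0.1, 90.0, 0.07, 0.004, 0.0), (0.931, 0.0, 315.0, 0.06, -0.004, 0.004), (0.931, 0.0, 270.0, 0.06, -0.004, 0.004), (0.931, 0.0, 225.0, 0.06, -0.004, 0.004), (0.931, 0.0, 180.0, 0.06, -0.004, 0.004)]
flat (np.float64(0.9310344827586207), 0, 315, 0.06, -0.004, 0.004)
cream [[ 0.452 -0.07   0.011]]
```

```bash
python3 tgt.py .580 .256 .09
```

```text
[0.5176 0.1384 0.1801] [ 0.     0.001 -1.   ] 23.1333
[ 0.442 -0.497  0.451]
```

Request:
play_rows(commands=[[[1,0.12,-0.12,0,0],[1,0.24,-0.24,0,0],[1,0.36,-0.36,0,0],[1,0.44,-0.48,0,0],[1,0.44,-0.5,0.08,0],[1,0.44,-0.5,0.16,0],[1,0.44,-0.5,0.24,0],[1,0.44,-0.5,0.32,0],[1,0.44,-0.5,0.4,0],[1,0.44,-0.5,0.45,0],[1,0.44,-0.5,0.45,0],[1,0.44,-0.5,0.45,0]]])

```text
clock: 24.13
tcp_pos: [0.579, 0.2553, 0.0896]
orientation: [-3.119, -0.374, 0.002]
contact_force: [0.7, 0.9, 0.0]
grip_width: 0.0002
gripper_force: 0.0
```

Request:
play_rows(commands=[[[1,0,0,0.02,0],[1,0,0,0.035,0],[1,0,0,0.045,0],[1,0,0,0.05,0],[1,0,0,0.055,0],[1,0,0,0.06,0],[1,0,0,0.06,0]]])

```text
clock: 24.72
tcp_pos: [0.5796, 0.2547, 0.0782]
orientation: [-3.119, -0.373, -0.001]
contact_force: [-0.4, -1.0, 1.9]
grip_width: -0.0002
gripper_force: 0.5
```

Request:
play_rows(commands=[[[1,0,0,-0.05,0],[1,0,0,-0.15,0],[1,0,0,-0.3,0],[1,0,0,-0.45,0],[1,0,0,-0.55,0],[1,-0.1,0.1,-0.55,0],[1,-0.25,0.25,-0.55,0],[1,-0.4,0.4,-0.55,0],[1,-0.45,0.5,-0.55,0],[1,-0.45,0.5,-0.55,0],[1,-0.45,0.5,-0.55,0]]])

```text
clock: 25.63
tcp_pos: [0.5155, 0.1347, 0.1889]
orientation: [3.119, 0.368, 0.002]
contact_force: [0.8, 0.5, 0.2]
grip_width: -0.0004
gripper_force: 0.0
```

```bash
python3 tilt.py; python3 -c "
from bench import r
print(r.hand_in())"
```

```text
side [ 201  329   40   35 1088] [220.  346.3]
  pred 0.034 [204. 345.] [243. 379.]
  pred 0.056 [202. 336.] [242. 371.]
  pred 0.078 [199. 327.] [240. 362.]
scene [454 205  30  24 542] [468.4 216.2]
  pred 0.034 [448. 220.] [477. 242.]
  pred 0.056 [450. 212.] [480. 235.]
  pred 0.078 [453. 204.] [483. 227.]
the job is handed in; nothing more can be done
None
```

I put both amber candles in the tube and handed the job in at about 26 s (no verdict came back): each landed tilted and I pressed it down, my last measurements put the stack flat at about 78 mm, level with the black band, and the cream candle did not move.

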